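Swap the respirator battery in the charger

TASK

Swap the respirator batteries: the spent one (red gauge) stands behind the two disinfectant bottles, so move both bottles over into the steel tray before you fetch it. Take the charged battery (green gauge) out of the charger and stand it in the yellow tray, push the spent one fully home in the charger, and only then put each bottle back on its own drip dish, the pump bottle on the blue one and the green-capped bottle on the green one. Set everything down upright without letting it drop, and do not knock over the pen cup.

Things in the scene. Friction and masses are not known exactly. Their poses are not given: they have to be found in the camera images.
- pump_bottle: hand-rub pump bottle: clear, broad blue label, black pump; 52 mm diameter, straight-sided from the base to 95 mm, 136 mm high (pump collar 32 mm wide, nozzle reaching 25 mm out along its +x near the top); about 0.2 kg. Origin: centre of its underside, z up. At the start it stands on the blue dish.
- cap_bottle: surface-disinfectant bottle: white round bottle with a green label band and a green cap 31 mm wide, 52 mm diameter, straight-sided from the base to 98 mm, 130 mm high; about 0.2 kg. Origin: centre of its underside, z up. At the start it stands on the green dish.
- empty_pack: spent battery pack: dark grey block 92 mm long (its x) x 34 mm (its y) x 62 mm high (z), a red gauge window on top; about 0.3 kg. Origin: centre of its underside, z up. At the start it stands on the 3 mm thick grey mat right behind the two bottles (seen from the robot), some 30 to 50 mm clear of them, its long side towards them.
- charged_pack: charged battery pack: the same 92 (x) x 34 (y) x 62 mm (z) block, about 0.3 kg, with a green gauge window on its top. Origin: centre of its underside, z up. At the start it stands home in the charger's bay, its long side along the bay, its top 76 mm above the desk.
- charger: battery charger, fixed: grey base about 145 x 96 mm. Origin: centre of its underside. On it, centred and long along its x, an open-topped bay for one pack: floor 14 mm above the desk, inside 98 x 38 mm (2 to 3 mm play each side), walls to 30 mm, lips flared outwards to 38 mm high. A pack that is home rests on the bay floor, its top at 76 mm, either way round; no catch, straight in and out.
- yellow_tray: yellow plastic tray, fixed, 130 mm (x) x 190 mm (y), rim 22 mm high, wall and floor 3 mm. Origin: centre of its underside.
- steel_tray: steel instrument tray, fixed, the side area for both bottles: 130 mm (x) x 220 mm (y), rim 18 mm high, wall and floor 2 mm. Origin: centre of its underside.
- blue_dish: round blue drip dish, fixed: 82 mm outside, 76 mm inside the rim, rim 7 mm high, floor 3 mm thick. Origin: centre of its underside, 3 mm above the desk (on the grey mat).
- green_dish: round green drip dish, fixed, of the same size as the blue one, beside it on the mat.
- pen_cup: black pen cup with pens and orange scissors standing in it, 72 mm diameter, 95 mm high, 150 mm over the pens, loose; not part of the job. Origin: centre of its underside, z up.
Not all that is in view belongs to the job. There is more than one size of the blue_dish; the job needs the larger.

How it is judged:
By the outcome, as a careful person would: the job done as asked, in the order asked, and still so for the second after the job is handed in, with the robot touching nothing.
It also fails if it takes over 138 s, if anything falls off the work surface, if the arm or the gripper's body presses on something with over 40 N, if the wrist force passes 120 N, or if a joint passes its speed limit or range.

ROBOT

A 6-joint arm with a two-finger parallel gripper is mounted at the origin on the work surface. World frame = base frame: x ahead of the robot, y to its left, z up, the work surface at z = 0. Lengths are in m, angles in rad, forces in N, time in s.
With the tool pointing down it reaches from about 0.35 to 0.85 m from the base axis. Payload 8.1 kg.
Tool frame: the origin (TCP) lies at the very end of the fingers, on their centre line; the grasp point (between the pads) lies 19 mm behind it; y points along the fingers, x is the direction in which the jaws open and shut, and the axes are right-handed (so a half turn about y gives the same grasp; the last joint's range is limited). The gripper opens to 93 mm and grips with 3 to 60 N. Pads are 15 mm wide; open, the fingers measure 128 mm over their backs; the gripper's body (75 mm by 188 mm) begins 65 mm behind the grasp point.
Start: joints at [-0.085, 0.13, 1.488, -0, 1.523, -0.085], TCP at [0.6, 0, 0.219] pointing down, gripper open.
Joint ranges: [-2.96, 2.96], [-0.89, 2.26], [0.02, 2.5], [-1.34, 4.48], [0, 2.73], [-2.66, 2.66]. Speed limits (rad/s): [2.39, 2.39, 2.79, 3.14, 3.14, 3.14].

INTERFACE

Orientations are given as a unit quaternion [w, x, y, z].
In Python, from bench import r gives the robot as it stands.
- The arm moves only by the tool step_arm, never from a script. Its arguments are lists of equal length, an entry for each row: "angular": the turn, a rotation vector about the tool's x, y, z in degrees, a list of three; "travel": the shift along the tool's x, y, z in mm, a list of three; "jaw": the closure, from 0 (fully open) to 1 (shut). A call has 1 to 12 rows; each row is the pose to reach, as a shift and turn from the pose commanded when the call began, along the tool's axes at that moment; what a row does not reach only later rows make up. A row lasts 1/8 s, in which the tool goes at most 62.5 mm and 10.7 degrees, less where a joint would pass 70% of its speed; a pose out of reach is approached as far as the arm can. A call with a gripper value outside its range is refused whole. The fingers move at their own pace and stop on an object; "force" is the grip in N (left out, the last holds). Time passes only in rows, so rows that repeat a pose let the fingers close. It gives the time, the measured TCP pose, the force and the opening at its end, in the units of the state.
- r.observe(): the state, without advancing time (a new reading comes with each control period).
- r.get_image(name): name is "scene" or "side" or "wrist"; returns (picture, depth): 400x640x3 uint8, red, green, blue; 400x640 float32, m along the optical axis (not along the pixel's ray), 0 where there is no reading.
- r.get_calibration(name): a dict with "K" (3x3 intrinsics, pixels), "k1" (the pictures are not rectified: a ray, as slopes to the right and down, at radius r is drawn at 1 + k1 r^2 times it, then the intrinsics apply), "cam_to_world" (4x4, takes a point from camera to world coordinates); the wrist camera has in their place "T_tool_cam" (4x4, takes a point from camera to tool coordinates, whose origin is the TCP and whose axes are the tool frame's). Camera axes: x right, y down, z forward; pixel columns grow to the right and rows downward; lengths in m; the calibration is good to about 2 mm. A picture is of the moment at which its call begins: read the wrist's pose just before it. get_calibration takes no time and is no camera call.
- r.job_done(): hands the job in, once; it reports no verdict.
Trained networks look in the newest picture that a camera, given by its name, has taken for a name from the list of things; names that differ only in an ending like _2 or _b are one class to them, and where a whole thing is asked for, a point or a joint stands for the part that bears it (a point fixed in the world has none). Each returns a list of dicts, best first, with "p" (0 to 1); they miss things now and then, are a little off and sometimes report something else, mostly with a low value. They report only what shows in the picture. A call takes as long as a camera call. They do not tell look-alikes from the thing itself.
- r.regions_of(name, camera): "region" (400x640 bool, what is visible of it) and "at" ([row, column] in pixels, amid what is visible of it).
The state is a dict: "time": time; "qpos": joint angles; "qvel": joint speeds; "joint_efforts": joint torques, N m; "tool_pos": TCP position; "tcp_rot": TCP orientation; "wrist_force": force on the tool from outside, world axes, zero at the start; "moment": the same for the moment, N m; "grip_width": finger opening in m.
Only numpy, scipy, OpenCV 4.12 (cv2) and the standard library are available. Lean on these libraries where they do the work, as an engineer would, in place of code of your own. Each camera call takes 0.05 s, during which the arm holds its last target. There are 200 camera calls.

## Working session

There is one attempt and no reset: what is moved stays moved. The work goes in short steps, Python scripts to look and compute and a tool call to move; the robot and the scene stay as the last step left them, time stands still between calls to the robot, and variables do not carry over. Pictures are saved under pics/ and viewed, about 12 in all and at most 16, crops included, and the job is handed in when it is done.

Besides the shell and the picture viewer there is one more tool, called after ">>>" as name(argument=value, ...), one argument or row to a line, values as JSON. step_arm: Moves the arm, as the interface text tells. Its arguments: {"type":"object","properties":{"angular":{"type":"array"},"travel":{"type":"array"},"jaw":{"type":"array"},"force":{"type":"number"}},"required":["angular","travel","jaw"]}

```bash
ls; mkdir -p pics; cat > h.py <<'E'
import numpy as np, cv2
from bench import r
from scipy.spatial.transform import Rotation as R
def T_tool(s=None):
    s=s or r.observe(); q=s["tcp_rot"]; T=np.eye(4)
    T[:3,:3]=R.from_quat([q[1],q[2],q[3],q[0]]).as_matrix(); T[:3,3]=s["tool_pos"]; return T
def cam(name):
    """returns picture, depth, world points HxWx3 (nan where none)"""
    Tt=T_tool(); im,d=r.get_image(name); c=r.get_calibration(name)
    T=Tt@np.array(c["T_tool_cam"]) if name=="wrist" else np.array(c["cam_to_world"])
    h,w=d.shape; v,u=np.mgrid[:h,:w].astype(np.float32)
    uv=np.stack([u,v],-1).reshape(-1,1,2)
    n=cv2.undistortPoints(uv,np.array(c["K"],float),np.array([c["k1"],0,0,0,0.])).reshape(h,w,2)
    z=np.where(d>0,d,np.nan)
    P=np.stack([n[...,0]*z,n[...,1]*z,z],-1)
    return im,d,P@T[:3,:3].T+T[:3,3]
def save(im,f): cv2.imwrite("pics/"+f,im[...,::-1])
E
python3 - <<'E'
from h import *
for c in ("scene","side"):
    im,d,P=cam(c); save(im,c+"0.png")
    for n in ["pump_bottle","cap_bottle","empty_pack","charged_pack","charger","yellow_tray","steel_tray","blue_dish","green_dish","pen_cup"]:
        for o in r.regions_of(n,c)[:3]:
            p=P[o["region"]]; p=p[~np.isnan(p[:,0])]
            if len(p): print(c,n,round(o["p"],2),np.array(o["at"]).astype(int),len(p),"lo",np.percentile(p,3,0).round(3),"hi",np.percentile(p,97,0).round(3))
print(r.observe())
E
```

```text
pics
scene pump_bottle 0.8 [231 279] 1367 lo [ 0.528 -0.138  0.007] hi [ 0.571 -0.089  0.143]
scene cap_bottle 0.97 [216 321] 1227 lo [ 0.539 -0.048  0.014] hi [ 0.577 -0.003  0.137]
scene empty_pack 0.62 [263 310] 1479 lo [ 0.614 -0.125  0.01 ] hi [ 0.648 -0.037  0.068]
scene charged_pack 0.64 [146 417] 768 lo [0.383 0.292 0.036] hi [0.472 0.326 0.081]
scene charger 0.61 [166 413] 830 lo [0.404 0.261 0.004] hi [0.492 0.35  0.04 ]
scene yellow_tray 0.64 [222 431] 4599 lo [0.564 0.119 0.002] hi [0.698 0.31  0.025]
scene steel_tray 0.58 [243 164] 5617 lo [ 0.344 -0.421  0.001] hi [ 0.484 -0.207  0.02 ]
scene blue_dish 0.81 [250 290] 226 lo [ 0.524 -0.148  0.005] hi [ 0.58  -0.071  0.012]
scene blue_dish 0.8 [203 138] 264 lo [ 0.241 -0.368  0.   ] hi [ 0.288 -0.325  0.006]
scene pen_cup 0.72 [312 201] 2375 lo [ 0.61  -0.338  0.008] hi [ 0.677 -0.274  0.14 ]
side pump_bottle 0.88 [168 301] 512 lo [ 0.516 -0.304  0.002] hi [ 0.554 -0.021  0.143]
side cap_bottle 0.96 [191 297] 857 lo [ 0.521 -0.034  0.007] hi [0.572 0.005 0.137]
side empty_pack 0.95 [186 270] 524 lo [ 0.606 -0.118  0.009] 
[... 944 characters left out ...]
 0.143]
{'time': 1.1, 'qpos': array([-8.54217295e-02,  1.30373346e-01,  1.48819617e+00, -2.94194161e-05,
        1.52302078e+00, -8.54061715e-02]), 'qvel': array([ 0.00092495, -0.00119001,  0.00037686, -0.00130322,  0.0009586 ,
       -0.00028075]), 'joint_efforts': array([ 1.16134575e-03, -5.59774625e+01, -4.92059362e+01,  7.66594964e-02,
        2.25410401e-02, -3.52628126e-05]), 'tool_pos': array([ 5.99999964e-01, -1.82479042e-06,  2.18653257e-01]), 'tcp_rot': array([-7.07096359e-01,  7.07117204e-01, -5.06239463e-06,  4.94533188e-06]), 'wrist_force': array([-0.64571196,  0.15311405, -0.87976572]), 'moment': array([-0.00815428, -0.00857246,  0.038926  ]), 'grip_width': 0.09282704928273275}
```

View pics/scene0.png

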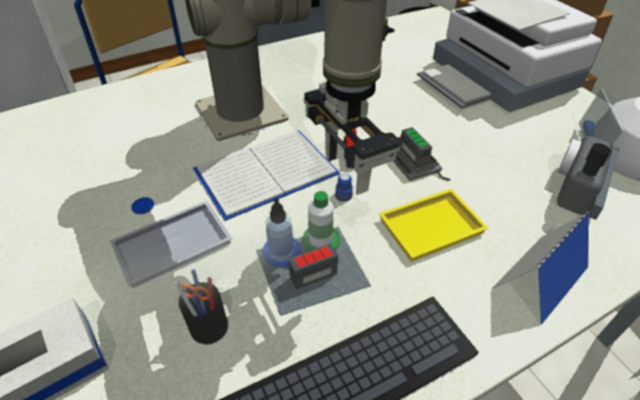

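View pics/side0.png

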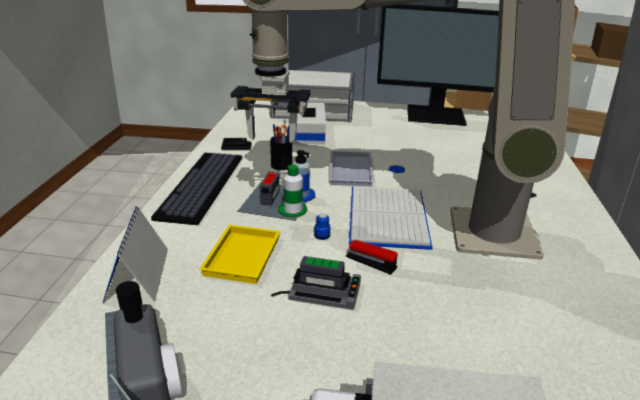

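```bash
python3 - <<'E'
from h import *
print(T_tool().round(3)); print(np.array(r.get_calibration("wrist")["T_tool_cam"]).round(3))
# rect / circle fits from both cams
for c in ("scene","side"):
    im,d,P=cam(c)
    def reg(n): 
        o=r.regions_of(n,c); 
        if not o: return np.zeros((1,3))
        p=P[o[0]["region"]]; return p[~np.isnan(p[:,0])]
    for n,z0,z1 in [("charged_pack",.071,.086),("empty_pack",.06,.075),("yellow_tray",.017,.03),("steel_tray",.013,.025)]:
        p=reg(n); p=p[(p[:,2]>z0)&(p[:,2]<z1)]
        if len(p)>10:
            (cx,cy),wh,a=cv2.minAreaRect((p[:,:2]*1000).astype(np.float32)); print(c,n,len(p),round(cx),round(cy),np.round(wh),round(a,1),np.median(p[:,2]).round(4))
    for n,z0,z1,rad in [("pump_bottle",.02,.09,.026),("cap_bottle",.02,.09,.026),("pen_cup",.02,.08,.036),("blue_dish",.006,.015,.0395),("green_dish",.006,.015,.0395)]:
        p=reg(n); p=p[(p[:,2]>z0)&(p[:,2]<z1)]
        if len(p)<10: continue
        from scipy.optimize import least_squares
        f=least_squares(lambda x:np.hypot(p[:,0]-x[0],p[:,1]-x[1])-rad,p[:,:2].mean(0)+np.array([0.01,0]) ,loss="soft_l1",f_scale=.002)
        print(c,n,len(p),f.x.round(4),np.abs(f.fun).mean().round(4))
print(r.observe()["time"])
E
```

```text
[[ 1.    -0.     0.     0.6  ]
 [-0.    -0.     1.    -0.   ]
 [-0.    -1.    -0.     0.219]
 [ 0.     0.     0.     1.   ]]
[[ 1.    -0.001  0.001 -0.   ]
 [-0.001 -0.287  0.958 -0.166]
 [-0.001 -0.958 -0.287  0.081]
 [ 0.     0.     0.     1.   ]]
scene charged_pack 377 427 312 [37. 93.] 85.6 0.0782
scene empty_pack 732 630 -79 [94. 37.] 87.2 0.066
scene yellow_tray 947 631 214 [201. 139.] 86.7 0.0232
scene steel_tray 1079 413 -314 [144. 228.] 5.7 0.0189
scene pump_bottle 583 [ 0.5879 -0.1287] 0.0068
scene cap_bottle 876 [0.6413 0.2067] 0.0638
scene pen_cup 1069 [ 0.6412 -0.3048] 0.0033
scene blue_dish 250 [ 0.54   -0.1101] 0.0039
scene green_dish 204 [ 0.5502 -0.0205] 0.0049
side charged_pack 475 423 314 [38. 91.] 84.2 0.0768
side empty_pack 186 625 -74 [92. 35.] 87.9 0.0667
side yellow_tray 664 629 215 [205. 142.] 86.7 0.0221
side steel_tray 336 413 -313 [138. 238.] 5.1 0.0193
side pump_bottle 160 [ 0.5417 -0.1132] 0.0017
side cap_bottle 430 [ 0.5468 -0.0238] 0.0016
side pen_cup 384 [ 0.6378 -0.3067] 0.0024
side green_dish 144 [ 0.5473 -0.0237] 0.0045
2.1
```

The bottles stand at scene pixels (279,231) and (320,216), with the spent pack behind them at (312,265). The charged pack sits in the charger at (415,145). The trays are at (431,222) and (164,243), and the pen cup is at (203,312). The flat blue disc at (143,205) is the small decoy dish, and the measured sizes fit the given ones. Next I go above the bottles for a close look.

>>> step_arm(
  angular=[
    [0,0,0],
    [0,0,0],
    [0,0,0],
  ],
  travel=[
    [-55,-20,-70],
    [-55,-20,-70],
    [-55,-20,-70],
  ],
  jaw=[0.25,0.25,0.25],
  force=20,
)

```text
time: 2.48
tool_pos: [0.5447, -0.0714, 0.2396]
tcp_rot: [-0.707, 0.707, -0.0, 0.001]
wrist_force: [0.7, -0.5, 0.3]
grip_width: 0.071
```

```bash
cat >> h.py <<'E'
from scipy.optimize import least_squares
def circ(p,rad):
    f=least_squares(lambda x:np.hypot(p[:,0]-x[0],p[:,1]-x[1])-rad,p[:,:2].mean(0),loss="soft_l1",f_scale=.002)
    return f.x.round(4),np.abs(f.fun).mean().round(4)
def regs(n,c,P):
    out=[]
    for o in r.regions_of(n,c):
        p=P[o["region"]]; out.append((o["p"],o["at"],p[~np.isnan(p[:,0])]))
    return out
def rect(p):
    (x,y),wh,a=cv2.minAreaRect((p[:,:2]*1000).astype(np.float32)); return round(x),round(y),np.round(wh),round(a,1)
E
python3 - <<'E'
from h import *
im,d,P=cam("wrist"); save(im,"w1.png")
for n in ["pump_bottle","cap_bottle","blue_dish","green_dish","empty_pack"]:
    for pr,at,p in regs(n,"wrist",P)[:2]:
        print(n,round(pr,2),at,len(p),p.min(0).round(3),p.max(0).round(3))
        if "bottle" in n:
            q=p[p[:,2]>.115]; print(" cap ctr",np.median(q,0).round(4),rect(q))
            q=p[(p[:,2]>.02)&(p[:,2]<.09)]; print(" body",len(q),circ(q,.026) if len(q)>20 else "")
        if "pack" in n: q=p[p[:,2]>.058]; print(rect(q),np.median(q[:,2]))
        if "dish" in n: print(circ(p[p[:,2]>.007],.0395))
s=r.observe();print(s["time"],s["tool_pos"],s["grip_width"])
E
```

```text
pump_bottle 0.91 [215.1, 318.0] 2107 [ 0.519 -0.133  0.007] [ 0.57  -0.085  0.143]
 cap ctr [ 0.5427 -0.1055  0.1406] (541, -110, array([38., 27.]), 10.1)
 body 495 (array([ 0.5446, -0.1117]), np.float64(0.0002))
pump_bottle 0.43 [184.1, 310.0] 946 [ 0.501 -0.13  -0.001] [ 0.582 -0.068  0.062]
 cap ctr [nan nan nan] (0, 0, array([0., 0.]), 0.0)
 body 2 
cap_bottle 0.84 [140.1, 321.7] 1764 [ 0.526 -0.045  0.044] [0.575 0.005 0.138]
 cap ctr [ 0.5499 -0.0197  0.1354] (550, -20, array([28., 28.]), 89.6)
 body 28 (array([0.5411, 0.0274]), np.float64(0.0025))
cap_bottle 0.46 [333.0, 252.3] 3321 [ 0.33  -0.454 -0.002] [ 0.536 -0.034  0.353]
 cap ctr [ 0.5079 -0.0484  0.3272] (510, -54, array([45., 31.]), 49.6)
 body 0 
blue_dish 0.69 [184.1, 306.9] 990 [ 0.501 -0.132 -0.001] [ 0.583 -0.068  0.077]
(array([ 0.5417, -0.109 ]), np.float64(0.0021))
green_dish 0.82 [118.2, 322.1] 835 [ 0.513 -0.037  0.003] [0.592 0.019 0.105]
(array([ 0.5518, -0.0216]), np.float64(0.002))
empty_pack 0.61 [181.2, 377.8] 2442 [ 0.609 -0.147  0.003] [ 0.662 -0.031  0.068]
(628, -78, array([95., 34.]), 87.6) 0.0651295598452847
empty_pack 0.43 [216.0, 314.4] 2132 [ 0.51  -0.191 -0.002] [ 0.57  -0.085  0.143]
(544, -109, array([47., 51.]), 87.8) 0.10877333378312293
2.775 [ 0.54523226 -0.06913595  0.23813283] 0.06940675421687864
  return _methods._mean(a, axis=axis, dtype=dtype,
  ret = um.true_divide(
```

View pics/w1.png

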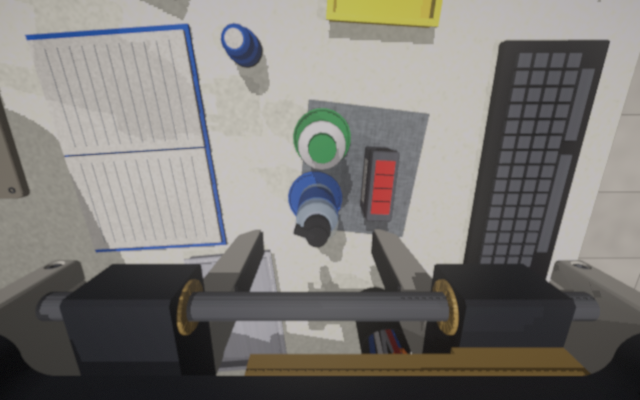

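The wrist view shows the pump bottle at (315,225), the cap bottle at (322,145) and the red-gauge pack at (382,185). These agree with the earlier fixes. I'll take the cap bottle first, gripping high so the fingers stay above the pack.

>>> step_arm(
  angular=[
    [0,0,0],
    [0,0,0],
    [0,0,0],
    [0,0,0],
    [0,0,0],
    [0,0,0],
    [0,0,0],
    [0,0,0],
    [0,0,0],
    [0,0,0],
    [0,0,0],
    [0,0,0],
  ],
  travel=[
    [4,0,48],
    [4,10,48],
    [4,60,48],
    [4,110,48],
    [4,145,48],
    [4,160,48],
    [4,168,48],
    [4,168,48],
    [4,168,48],
    [4,168,48],
    [4,168,48],
    [4,168,48],
  ],
  jaw=[0.25,0.25,0.25,0.25,0.25,0.25,0.25,0.25,0.6,0.6,0.6,0.6],
  force=20,
)

```text
time: 4.28
tool_pos: [0.5497, -0.0221, 0.0717]
tcp_rot: [-0.707, 0.707, 0.001, 0.001]
wrist_force: [-0.5, 1.0, 5.6]
grip_width: 0.0516
```

>>> step_arm(
  angular=[
    [0,0,0],
    [0,0,0],
    [0,0,0],
    [0,0,0],
    [0,0,0],
    [0,0,0],
    [0,0,0],
    [0,0,0],
    [0,0,0],
    [0,0,0],
    [0,0,0],
    [0,0,0],
  ],
  travel=[
    [0,-30,0],
    [0,-70,0],
    [-50,-80,0],
    [-100,-80,0],
    [-141,-80,-30],
    [-141,-80,-85],
    [-141,-80,-140],
    [-141,-80,-195],
    [-141,-80,-235],
    [-141,-80,-242],
    [-141,-60,-242],
    [-141,-20,-242],
  ],
  jaw=[0.6,0.6,0.6,0.6,0.6,0.6,0.6,0.6,0.6,0.6,0.6,0.6],
)

```text
time: 5.78
tool_pos: [0.4094, -0.2643, 0.0916]
tcp_rot: [-0.706, 0.708, 0.001, 0.001]
wrist_force: [-1.0, 0.4, -2.7]
grip_width: 0.0515
```

>>> step_arm(
  angular=[
    [0,0,0],
    [0,0,0],
    [0,0,0],
    [0,0,0],
  ],
  travel=[
    [0,15,0],
    [0,20,0],
    [0,23,0],
    [0,23,0],
  ],
  jaw=[0.6,0.6,0.6,0.6],
)

```text
time: 6.28
tool_pos: [0.4087, -0.2644, 0.0687]
tcp_rot: [-0.707, 0.707, 0.001, 0.0]
wrist_force: [0.4, -0.0, -1.9]
grip_width: 0.0515
```

>>> step_arm(
  angular=[
    [0,0,0],
    [0,0,0],
    [0,0,0],
  ],
  travel=[
    [0,0.7,0],
    [0,1.4,0],
    [0,1.4,0],
  ],
  jaw=[0.6,0.6,0.6],
)

```text
time: 6.65
tool_pos: [0.4086, -0.2646, 0.0677]
tcp_rot: [-0.707, 0.708, 0.0, 0.0]
wrist_force: [-3.3, 1.3, 6.4]
grip_width: 0.0512
```

>>> step_arm(
  angular=[
    [0,0,0],
    [0,0,0],
    [0,0,0],
    [0,0,0],
    [0,0,0],
    [0,0,0],
    [0,0,0],
    [0,0,0],
    [0,0,0],
    [0,0,0],
    [0,0,0],
    [0,0,0],
  ],
  travel=[
    [0,0,0],
    [0,0,0],
    [0,0,0],
    [0,-20,0],
    [0,-60,0],
    [0,-110,0],
    [35,-115,40],
    [70,-115,80],
    [105,-115,120],
    [134,-115,153],
    [134,-115,153],
    [134,-110,153],
  ],
  jaw=[0.4,0.25,0.25,0.25,0.25,0.25,0.25,0.25,0.25,0.25,0.25,0.25],
)

```text
time: 8.15
tool_pos: [0.542, -0.1112, 0.1761]
tcp_rot: [-0.707, 0.707, 0.0, -0.0]
wrist_force: [-0.0, -0.6, -1.2]
grip_width: 0.0698
```

>>> step_arm(
  angular=[
    [0,0,0],
    [0,0,0],
    [0,0,0],
    [0,0,0],
    [0,0,0],
    [0,0,0],
    [0,0,0],
    [0,0,0],
    [0,0,0],
  ],
  travel=[
    [0,40,0],
    [0,80,0],
    [0,98,0],
    [0,104,0],
    [0,104,0],
    [0,104,0],
    [0,104,0],
    [0,104,0],
    [0,104,0],
  ],
  jaw=[0.25,0.25,0.25,0.25,0.25,0.6,0.6,0.6,0.6],
)

```text
time: 9.28
tool_pos: [0.543, -0.1112, 0.0734]
tcp_rot: [-0.707, 0.707, 0.001, 0.001]
wrist_force: [1.1, 0.1, 6.4]
grip_width: 0.0518
```

>>> step_arm(
  angular=[
    [0,0,0],
    [0,0,0],
    [0,0,0],
    [0,0,0],
    [0,0,0],
    [0,0,0],
    [0,0,0],
    [0,0,0],
    [0,0,0],
    [0,0,0],
    [0,0,0],
    [0,0,0],
  ],
  travel=[
    [0,-25,0],
    [0,-75,0],
    [0,-125,0],
    [0,-150,0],
    [-25,-150,-50],
    [-50,-150,-100],
    [-75,-150,-150],
    [-100,-150,-200],
    [-120,-150,-240],
    [-125,-150,-252],
    [-125,-145,-252],
    [-125,-110,-252],
  ],
  jaw=[0.6,0.6,0.6,0.6,0.6,0.6,0.6,0.6,0.6,0.6,0.6,0.6],
)

```text
time: 10.78
tool_pos: [0.419, -0.3631, 0.184]
tcp_rot: [-0.706, 0.708, 0.002, 0.001]
wrist_force: [0.7, 0.1, -2.7]
grip_width: 0.0514
```

>>> step_arm(
  angular=[
    [0,0,0],
    [0,0,0],
    [0,0,0],
    [0,0,0],
    [0,0,0],
    [0,0,0],
    [0,0,0],
  ],
  travel=[
    [0,45,0],
    [0,90,0],
    [0,107,0],
    [0,112,0],
    [0,113.3,0],
    [0,114,0],
    [0,114,0],
  ],
  jaw=[0.6,0.6,0.6,0.6,0.6,0.6,0.6],
)

```text
time: 11.65
tool_pos: [0.4176, -0.3637, 0.0695]
tcp_rot: [-0.707, 0.708, 0.0, 0.001]
wrist_force: [0.0, 0.1, -4.2]
grip_width: 0.0517
```

>>> step_arm(
  angular=[
    [0,0,0],
    [0,0,0],
    [0,0,0],
  ],
  travel=[
    [0,0.6,0],
    [0,1.0,0],
    [0,1.0,0],
  ],
  jaw=[0.6,0.6,0.6],
)

```text
time: 12.02
tool_pos: [0.4178, -0.364, 0.0694]
tcp_rot: [-0.706, 0.708, 0.001, 0.001]
wrist_force: [-1.5, 1.6, 8.5]
grip_width: 0.0515
```

>>> step_arm(
  angular=[
    [0,0,0],
    [0,0,0],
    [0,0,0],
    [0,0,0],
    [0,0,0],
    [0,0,0],
    [0,0,0],
  ],
  travel=[
    [0,0,0],
    [0,0,0],
    [0,0,0],
    [0,-20,0],
    [0,-70,0],
    [0,-120,0],
    [0,-140,0],
  ],
  jaw=[0.4,0.25,0.25,0.25,0.25,0.25,0.25],
)

```text
time: 12.9
tool_pos: [0.4184, -0.3644, 0.2127]
tcp_rot: [-0.705, 0.709, 0.002, 0.002]
wrist_force: [0.4, -0.9, -0.2]
grip_width: 0.0698
```

>>> step_arm(
  angular=[
    [0,-4,0],
    [0,-11,0],
    [0,-19,0],
    [0,-27,0],
    [0,-35,0],
    [0,-43,0],
    [0,-51,0],
    [0,-59,0],
    [0,-67,0],
    [0,-75,0],
    [0,-82,0],
    [0,-85,0],
  ],
  travel=[
    [0,0,50],
    [0,0,110],
    [0,0,170],
    [0,0,230],
    [0,0,290],
    [0,0,350],
    [0,0,410],
    [0,0,470],
    [0,0,530],
    [0,0,590],
    [5,0,640],
    [7,0,677],
  ],
  jaw=[0.25,0.25,0.25,0.25,0.25,0.25,0.25,0.25,0.25,0.25,0.25,0.25],
)

```text
time: 14.4
tool_pos: [0.4234, 0.3161, 0.2071]
tcp_rot: [0.52, -0.52, -0.479, 0.479]
wrist_force: [-0.3, -0.4, 0.1]
grip_width: 0.0696
```

>>> step_arm(
  angular=[
    [0,0,0],
    [0,0,0],
  ],
  travel=[
    [0,0,0],
    [0,0,0],
  ],
  jaw=[0.35,0.35],
)

```text
time: 14.65
tool_pos: [0.4237, 0.3134, 0.207]
tcp_rot: [-0.521, 0.521, 0.477, -0.478]
wrist_force: [-0.5, -0.3, -0.1]
grip_width: 0.0613
```

```bash
python3 - <<'E'
from h import *
print(T_tool().round(4))
im,d,P=cam("wrist"); save(im,"w2.png")
for n in ["charged_pack","charger","yellow_tray"]:
    for pr,at,p in regs(n,"wrist",P)[:2]:
        print(n,round(pr,2),at,len(p),p.min(0).round(3),p.max(0).round(3))
        if "pack" in n: q=p[p[:,2]>.068]; print(rect(q),np.median(q[:,2]))
        if n=="charger": q=p[p[:,2]>.031]; print(rect(q)); q=p[p[:,2]<.03]; print(rect(q))
print(r.observe()["qpos"].round(3))
im,d,P=cam("scene"); save(im[150:350,100:420],"s2.png")
for n in ["pump_bottle","cap_bottle"]:
    for pr,at,p in regs(n,"scene",P)[:1]: q=p[p[:,2]>.115]; print(n,np.median(q,0).round(3))
E
```

```text
[[ 8.750e-02 -8.000e-04 -9.962e-01  4.237e-01]
 [ 9.962e-01 -9.000e-04  8.750e-02  3.134e-01]
 [-1.000e-03 -1.000e+00  7.000e-04  2.070e-01]
 [ 0.000e+00  0.000e+00  0.000e+00  1.000e+00]]
charged_pack 0.62 [183.5, 317.5] 2453 [ 0.376  0.295 -0.001] [0.501 0.334 0.079]
(423, 313, array([33., 92.]), 85.7) 0.07616365874413389
charger 0.7 [158.8, 329.3] 5556 [ 0.341  0.262 -0.001] [0.527 0.368 0.076]
(422, 314, array([ 61., 116.]), 85.6)
(433, 312, array([101., 179.]), 84.1)
yellow_tray 0.77 [329.8, 291.0] 4137 [ 0.4    0.163 -0.001] [0.724 0.319 0.317]
[ 0.539 -0.062  1.705 -0.     1.498 -0.943]
pump_bottle [ 0.424 -0.364  0.126]
cap_bottle [ 0.417 -0.266  0.131]
```

View pics/w2.png

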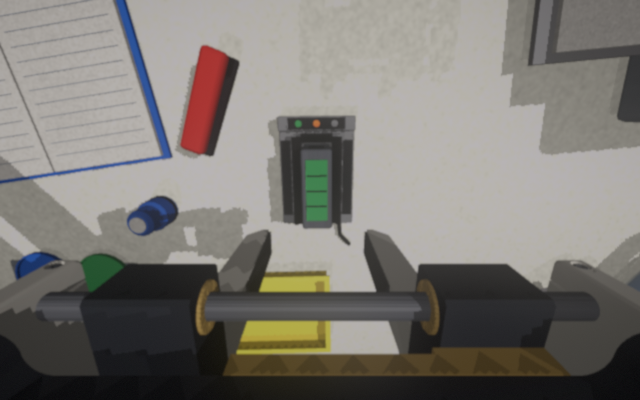

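View pics/s2.png

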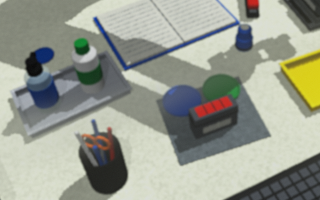

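The wrist view shows the green-gauge pack in the bay at (317,185), in line with the jaws. The scene crop shows both bottles upright in the steel tray at (40,85) and (88,62). Next I descend on the charged pack.

>>> step_arm(
  angular=[
    [0,0,0],
    [0,0,0],
    [0,0,0],
    [0,0,0],
    [0,0,0],
    [0,0,0],
    [0,0,0],
    [0,0,0],
    [0,0,0],
    [0,0,0],
    [0,0,0],
    [0,0,0],
  ],
  travel=[
    [0,40,0],
    [0,95,0],
    [0,135,0],
    [0,155,0],
    [0,163,0],
    [0,163,0],
    [0,163,0],
    [0,163,0],
    [0,163,0],
    [0,163,0],
    [0,163,0],
    [0,163,0],
  ],
  jaw=[0.35,0.35,0.35,0.35,0.35,0.35,0.35,0.8,0.8,0.8,0.8,0.8],
  force=30,
)

```text
time: 16.5
tool_pos: [0.4241, 0.3138, 0.0445]
tcp_rot: [-0.521, 0.521, 0.478, -0.478]
wrist_force: [-0.9, -3.6, 4.7]
grip_width: 0.034
```

>>> step_arm(
  angular=[
    [0,0,0],
    [0,0,0],
    [0,0,0],
    [0,0,0],
    [0,0,0],
    [0,0,0],
    [0,0,0],
    [0,0,0],
    [0,0,0],
    [0,0,0],
    [0,0,0],
    [0,0,0],
  ],
  travel=[
    [0,-15,0],
    [0,-45,0],
    [0,-75,0],
    [-10,-80,-30],
    [-28,-80,-75],
    [-45,-80,-120],
    [-62,-80,-165],
    [-76,-80,-203],
    [-80,-80,-214],
    [-80,-60,-214],
    [-80,-25,-214],
    [-80,-5,-214],
  ],
  jaw=[0.8,0.8,0.8,0.8,0.8,0.8,0.8,0.8,0.8,0.8,0.8,0.8],
)

```text
time: 18.0
tool_pos: [0.6269, 0.2162, 0.0455]
tcp_rot: [0.522, -0.52, -0.477, 0.48]
wrist_force: [0.5, 0.1, -3.3]
grip_width: 0.0338
```

>>> step_arm(
  angular=[
    [0,0,0],
    [0,0,0],
    [0,0,0],
    [0,0,0],
  ],
  travel=[
    [0,9,0],
    [0,14,0],
    [0,15.5,0],
    [0,15.5,0],
  ],
  jaw=[0.8,0.8,0.8,0.8],
)

```text
time: 18.5
tool_pos: [0.6309, 0.2159, 0.0348]
tcp_rot: [-0.521, 0.522, 0.478, -0.477]
wrist_force: [-0.2, 0.6, -3.4]
grip_width: 0.0338
```

>>> step_arm(
  angular=[
    [0,0,0],
    [0,0,0],
    [0,0,0],
  ],
  travel=[
    [0,0.7,0],
    [0,1.3,0],
    [0,1.3,0],
  ],
  jaw=[0.8,0.8,0.8],
)

```text
time: 18.88
tool_pos: [0.6308, 0.2158, 0.0335]
tcp_rot: [-0.521, 0.522, 0.478, -0.477]
wrist_force: [-1.4, -1.2, 4.5]
grip_width: 0.0339
```

>>> step_arm(
  angular=[
    [0,0,0],
    [0,0,0],
    [0,0,0],
    [0,0,0],
    [0,0,0],
    [0,0,0],
    [0,0,0],
  ],
  travel=[
    [0,0,0],
    [0,0,0],
    [0,0,0],
    [0,-15,0],
    [0,-60,0],
    [0,-110,0],
    [0,-130,0],
  ],
  jaw=[0.5,0.35,0.35,0.35,0.35,0.35,0.35],
)

```text
time: 19.75
tool_pos: [0.6324, 0.2163, 0.1681]
tcp_rot: [-0.52, 0.523, 0.48, -0.475]
wrist_force: [1.2, -0.2, 0.2]
grip_width: 0.0608
```

>>> step_arm(
  angular=[
    [0,6,0],
    [0,15,0],
    [0,25,0],
    [0,35,0],
    [0,45,0],
    [0,55,0],
    [0,65,0],
    [0,75,0],
    [0,83,0],
    [0,87.5,0],
    [0,87.5,0],
    [0,87.5,0],
  ],
  travel=[
    [-20,0,-2],
    [-50,0,-4],
    [-85,0,-6],
    [-120,0,-9],
    [-155,0,-12],
    [-190,0,-15],
    [-225,0,-18],
    [-255,0,-20],
    [-280,0,-22],
    [-293,0,-23],
    [-293,0,-23],
    [-293,0,-23],
  ],
  jaw=[0.35,0.35,0.35,0.35,0.35,0.35,0.35,0.35,0.35,0.35,0.35,0.35],
)

```text
time: 21.25
tool_pos: [0.6274, -0.0776, 0.1623]
tcp_rot: [0.707, -0.707, 0.015, -0.015]
wrist_force: [0.3, -0.0, 0.3]
grip_width: 0.0604
```

```bash
python3 - <<'E'
from h import *
print(T_tool().round(4))
im,d,P=cam("wrist")
for n in ["empty_pack","blue_dish","green_dish"]:
    for pr,at,p in regs(n,"wrist",P)[:2]:
        print(n,round(pr,2),at,len(p),p.min(0).round(3),p.max(0).round(3))
        if "pack" in n: q=p[p[:,2]>.058]; print(rect(q),np.median(q[:,2]))
        else: print(rect(p[p[:,2]>.003]),circ(p[p[:,2]>.0075],.0395))
im2,d,P=cam("scene"); save(np.hstack([im,im2])[::1,:][:, :] if 0 else cv2.resize(np.hstack([im,im2]),(800,250)),"c3.png")
for pr,at,p in regs("charged_pack","scene",P)[:2]: q=p[p[:,2]>.05]; print("charged",pr,rect(q),np.percentile(p,[3,97],0).round(3))
E
```

```text
[[ 9.991e-01 -4.000e-04  4.160e-02  6.274e-01]
 [-4.160e-02  4.000e-04  9.991e-01 -7.760e-02]
 [-4.000e-04 -1.000e+00  4.000e-04  1.623e-01]
 [ 0.000e+00  0.000e+00  0.000e+00  1.000e+00]]
empty_pack 0.67 [193.1, 316.1] 3147 [ 0.61  -0.124  0.006] [ 0.646 -0.031  0.068]
(628, -78, array([93., 34.]), 87.8) 0.06503205092884984
blue_dish 0.89 [209.5, 249.7] 3058 [ 0.501 -0.145 -0.002] [ 0.598 -0.065  0.169]
(550, -106, array([100.,  76.]), 3.6) (array([ 0.542 , -0.1088]), np.float64(0.0014))
green_dish 0.82 [139.3, 247.5] 4137 [ 0.51  -0.062 -0.001] [0.592 0.02  0.012]
(552, -20, array([80., 81.]), 86.0) (array([ 0.5521, -0.0206]), np.float64(0.001))
charged 0.97 (632, 215, array([36., 96.]), 85.1) [[0.589 0.196 0.009]
 [0.678 0.23  0.069]]
charged 0.23 (0, 0, array([0., 0.]), 0.0) [[0.351 0.263 0.004]
 [0.491 0.349 0.041]]
```

View pics/c3.png

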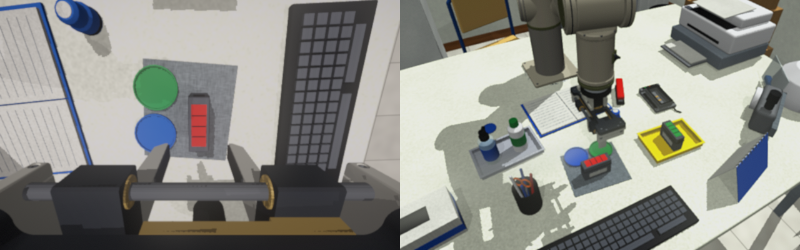

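The left half shows the spent pack centred between the jaws and both dishes free. The right half shows the charged pack upright in the yellow tray. Now I grip the spent pack.

>>> step_arm(
  angular=[
    [0,0,0],
    [0,0,0],
    [0,0,0],
    [0,0,0],
    [0,0,0],
    [0,0,0],
    [0,0,0],
    [0,0,0],
    [0,0,0],
    [0,0,0],
    [0,0,0],
  ],
  travel=[
    [0,40,0],
    [0,90,0],
    [0,118,0],
    [0,128,0],
    [0,128,0],
    [0,128,0],
    [0,128,0],
    [0,128,0],
    [0,128,0],
    [0,128,0],
    [0,128,0],
  ],
  jaw=[0.35,0.35,0.35,0.35,0.35,0.35,0.8,0.8,0.8,0.8,0.8],
  force=30,
)

```text
time: 22.92
tool_pos: [0.6278, -0.0783, 0.0348]
tcp_rot: [-0.707, 0.707, -0.015, 0.016]
wrist_force: [-0.1, -0.1, 2.2]
grip_width: 0.0341
```

>>> step_arm(
  angular=[
    [0,0,0],
    [0,0,0],
    [0,0,0],
    [0,-8,0],
    [0,-18,0],
    [0,-28,0],
    [0,-38,0],
    [0,-48,0],
    [0,-58,0],
    [0,-68,0],
    [0,-78,0],
    [0,-85,0],
  ],
  travel=[
    [0,-20,0],
    [0,-60,0],
    [0,-105,0],
    [-20,-110,35],
    [-45,-110,77],
    [-70,-110,121],
    [-95,-110,165],
    [-120,-110,209],
    [-145,-110,253],
    [-170,-110,297],
    [-198,-110,345],
    [-215,-110,375],
  ],
  jaw=[0.8,0.8,0.8,0.8,0.8,0.8,0.8,0.8,0.8,0.8,0.8,0.8],
)

```text
time: 24.42
tool_pos: [0.4276, 0.3078, 0.1454]
tcp_rot: [0.53, -0.53, -0.468, 0.468]
wrist_force: [0.9, 0.4, -3.0]
grip_width: 0.0339
```

```bash
python3 - <<'E'
from h import *
T=T_tool();print(T.round(4)); t=np.array([.4238,.3134,T[2,3]])-T[:3,3]; print("delta tool mm",(T[:3,:3].T@t*1000).round(1),"jaw deg",np.degrees(np.arctan2(T[1,0],T[0,0])).round(2))
E
```

```text
[[ 1.242e-01  1.000e-04 -9.923e-01  4.276e-01]
 [ 9.923e-01  6.000e-04  1.242e-01  3.078e-01]
 [ 6.000e-04 -1.000e+00 -0.000e+00  1.454e-01]
 [ 0.000e+00  0.000e+00  0.000e+00  1.000e+00]]
delta tool mm [5.1 0.  4.5] jaw deg 82.87
```

>>> step_arm(
  angular=[
    [0,-2.6,0],
    [0,-2.6,0],
    [0,-2.6,0],
    [0,-2.6,0],
  ],
  travel=[
    [5,0,4.5],
    [5,0,4.5],
    [5,20,4.5],
    [5,20,4.5],
  ],
  jaw=[0.8,0.8,0.8,0.8],
)

```text
time: 24.92
tool_pos: [0.4248, 0.3094, 0.1229]
tcp_rot: [0.522, -0.521, -0.476, 0.479]
wrist_force: [-0.4, 0.5, -2.6]
grip_width: 0.0338
```

```bash
python3 - <<'E'
from h import *
T=T_tool(); t=np.array([.4238,.3134,T[2,3]])-T[:3,3]; print(T[:3,3].round(4),"delta tool mm",(T[:3,:3].T@t*1000).round(1),"jaw deg",np.degrees(np.arctan2(T[1,0],T[0,0])).round(2))
im,d,P=cam("wrist"); save(im[60:360,120:520],"w4.png")
for n in ["empty_pack","charger"]:
    for pr,at,p in regs(n,"wrist",P)[:2]:
        print(n,round(pr,2),at,len(p),p.min(0).round(3),p.max(0).round(3))
        if "pack" in n: q=p[p[:,2]>np.percentile(p[:,2],90)-.008]; print(rect(q),np.median(q[:,2]))
        else:
            q=p[(p[:,2]>.03)&(p[:,2]<.042)]; print("lips",rect(q)); q=p[(p[:,2]>.01)&(p[:,2]<.018)]; print(len(q),rect(q))
im,d,P=cam("scene")
for pr,at,p in regs("charger","scene",P)[:1]: q=p[(p[:,2]>.03)&(p[:,2]<.042)]; print("scene lips",rect(q))
im,d,P=cam("side")
for pr,at,p in regs("charger","side",P)[:1]: q=p[(p[:,2]>.03)&(p[:,2]<.042)]; print("side lips",rect(q))
E
```

```text
[0.4248 0.3094 0.1229] delta tool mm [ 3.9 -0.   1.4] jaw deg 84.93
empty_pack 0.79 [235.6, 318.3] 8218 [ 0.378  0.277 -0.   ] [0.611 0.338 0.224]
(426, 311, array([34., 94.]), 85.0) 0.15334603180095394
charger 0.8 [150.7, 324.3] 7287 [ 0.34   0.263 -0.003] [0.47  0.372 0.154]
lips (408, 315, array([61., 89.]), 85.6)
3548 (414, 315, array([ 96., 105.]), 85.6)
scene lips (419, 312, array([ 63., 135.]), 87.9)
side lips (423, 314, array([ 64., 119.]), 85.3)
```

View pics/w4.png

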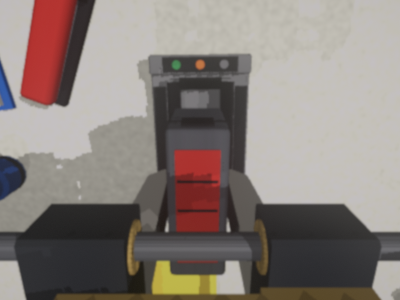

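The spent pack is held over the bay, and the empty bay shows ahead of it at (200,100) in the crop. A small lateral correction comes first.

>>> step_arm(
  angular=[
    [0,-0.6,0],
    [0,-0.6,0],
    [0,-0.6,0],
    [0,-0.6,0],
    [0,-0.6,0],
    [0,-0.6,0],
  ],
  travel=[
    [3.9,0,1],
    [3.9,0,1],
    [3.9,40,1],
    [3.9,50,1],
    [3.9,50,1],
    [3.9,50,1],
  ],
  jaw=[0.8,0.8,0.8,0.8,0.8,0.8],
)

```text
time: 26.02
tool_pos: [0.4255, 0.3159, 0.0758]
tcp_rot: [-0.518, 0.519, 0.482, -0.48]
wrist_force: [0.6, 0.7, -2.6]
grip_width: 0.0339
```

```bash
python3 - <<'E'
from h import *
T=T_tool(); t=np.array([.424,.3134,T[2,3]])-T[:3,3]; print(T[:3,3].round(4),"delta tool mm",(T[:3,:3].T@t*1000).round(1),"jaw deg",np.degrees(np.arctan2(T[1,0],T[0,0])).round(2))
E
```

```text
[0.4255 0.3159 0.0758] delta tool mm [-2.6 -0.   1.3] jaw deg 85.7
```

>>> step_arm(
  angular=[
    [0,0,0],
    [0,0,0],
    [0,0,0],
    [0,0,0],
  ],
  travel=[
    [-2.5,0,1],
    [-2.5,0,1],
    [-2.5,0,1],
    [-2.5,0,1],
  ],
  jaw=[0.8,0.8,0.8,0.8],
)

```text
time: 26.52
tool_pos: [0.4235, 0.3129, 0.0745]
tcp_rot: [-0.518, 0.518, 0.481, -0.481]
wrist_force: [-0.4, -0.1, -2.6]
grip_width: 0.0339
```

```bash
python3 - <<'E'
from h import *
T=T_tool(); t=np.array([.424,.3134,T[2,3]])-T[:3,3]; print(T[:3,3].round(4),"delta tool mm",(T[:3,:3].T@t*1000).round(1),"jaw deg",np.degrees(np.arctan2(T[1,0],T[0,0])).round(2))
im,d,P=cam("side"); save(cv2.resize(im[240:320,280:380],(600,480)),"sd5.png")
E
```

```text
[0.4235 0.3129 0.0745] delta tool mm [ 0.5  0.  -0.4] jaw deg 85.7
```

View pics/sd5.png

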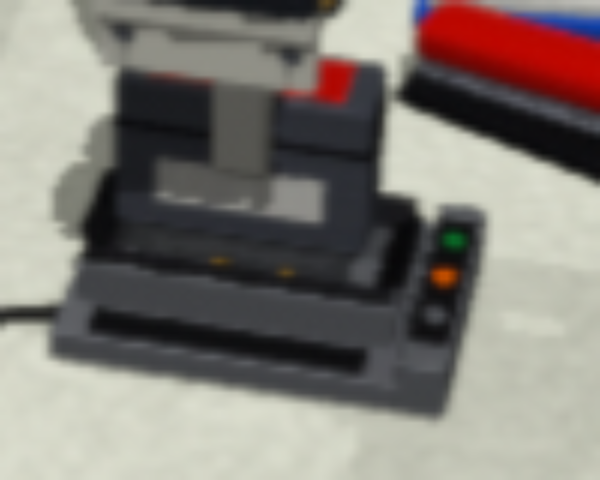

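The side view shows the pack hanging squarely over the bay (pack centre about (250,150), lips about (250,240)). I'll insert gently.

>>> step_arm(
  angular=[
    [0,0,0],
    [0,0,0],
    [0,0,0],
    [0,0,0],
  ],
  travel=[
    [0.3,6,0],
    [0.3,12,0],
    [0.3,16,0],
    [0.3,16,0],
  ],
  jaw=[0.8,0.8,0.8,0.8],
)

```text
time: 27.08
tool_pos: [0.4231, 0.3129, 0.0577]
tcp_rot: [0.519, -0.518, -0.48, 0.481]
wrist_force: [-0.6, -0.2, -3.1]
grip_width: 0.0336
```

>>> step_arm(
  angular=[
    [0,0,0],
    [0,0,0],
    [0,0,0],
    [0,0,0],
    [0,0,0],
  ],
  travel=[
    [0.3,4,0],
    [0.3,8,0],
    [0.3,11,0],
    [0.3,12,0],
    [0.3,12,0],
  ],
  jaw=[0.8,0.8,0.8,0.8,0.8],
)

```text
time: 27.7
tool_pos: [0.4235, 0.3135, 0.0463]
tcp_rot: [0.518, -0.518, -0.481, 0.481]
wrist_force: [-0.7, -0.1, -3.4]
grip_width: 0.0337
```

>>> step_arm(
  angular=[
    [0,0,0],
    [0,0,0],
    [0,0,0],
    [0,0,0],
  ],
  travel=[
    [0,0.7,0],
    [0,1.4,0],
    [0,1.8,0],
    [0,1.8,0],
  ],
  jaw=[0.8,0.8,0.8,0.8],
)

```text
time: 28.2
tool_pos: [0.4237, 0.3136, 0.0457]
tcp_rot: [-0.518, 0.518, 0.481, -0.481]
wrist_force: [-4.7, -1.4, 6.6]
grip_width: 0.0338
```

Contact came at the expected height (0.0457). Now release, rise and check.

>>> step_arm(
  angular=[
    [0,0,0],
    [0,0,0],
    [0,0,0],
    [0,0,0],
    [0,0,0],
    [0,0,0],
    [0,0,0],
    [0,0,0],
  ],
  travel=[
    [0,0,0],
    [0,0,0],
    [0,0,0],
    [0,-15,0],
    [0,-60,0],
    [0,-110,0],
    [0,-160,0],
    [0,-160,0],
  ],
  jaw=[0.5,0.35,0.35,0.35,0.35,0.35,0.25,0.25],
)

```text
time: 29.2
tool_pos: [0.4263, 0.3152, 0.2114]
tcp_rot: [-0.518, 0.519, 0.485, -0.477]
wrist_force: [-0.2, -0.5, 0.3]
grip_width: 0.0692
```

```bash
python3 - <<'E'
from h import *
T=T_tool()
im,d,P=cam("wrist")
for n in ["empty_pack"]:
    for pr,at,p in regs(n,"wrist",P)[:2]:
        q=p[p[:,2]>.068]; print(n,pr,at,rect(q),np.median(q[:,2]),[np.median(q[(q[:,0]>a)&(q[:,0]<a+.03),2]).round(4) for a in (.38,.41,.44)])
im2,d,P=cam("scene")
for n in ["pump_bottle","cap_bottle"]:
    for pr,at,p in regs(n,"scene",P)[:1]: q=p[p[:,2]>.115]; print(n,np.median(q,0).round(3))
print(T[:3,3].round(4),"jaw",np.degrees(np.arctan2(T[1,0],T[0,0])).round(2), (T[:3,:3].T@(np.array([.409,-.2645,.214])-T[:3,3])*1000).round(1))
save(im,"w6.png")
E
```

```text
empty_pack 0.83 [184.7, 315.0] (424, 315, array([34., 93.]), 85.8) 0.07615718422660633 [np.float64(0.076), np.float64(0.0764), np.float64(0.0762)]
pump_bottle [ 0.423 -0.364  0.131]
cap_bottle [ 0.417 -0.266  0.131]
[0.4263 0.3152 0.2114] jaw 85.7 [-579.3   -5.8  -26.2]
```

View pics/w6.png

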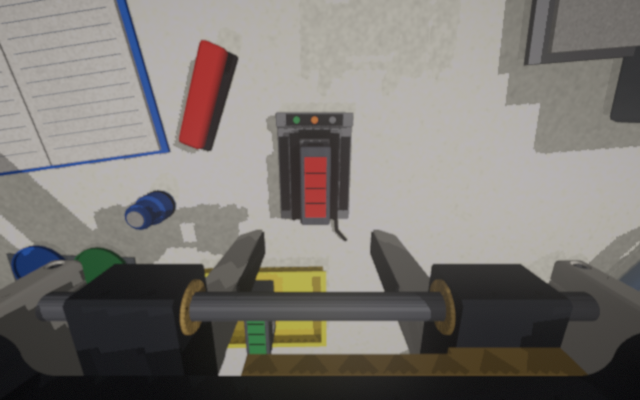

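The red pack sits flat in the bay at pixel (315,185), its top at 76.2 mm along its whole length, so it is home. Now for the bottles, starting with the green-capped one.

>>> step_arm(
  angular=[
    [0,4,0],
    [0,11,0],
    [0,19,0],
    [0,27,0],
    [0,35,0],
    [0,43,0],
    [0,51,0],
    [0,59,0],
    [0,67,0],
    [0,75,0],
    [0,82,0],
    [0,85.7,0],
  ],
  travel=[
    [-25,0,-1],
    [-75,0,-3],
    [-128,0,-6],
    [-181,0,-8],
    [-234,0,-11],
    [-287,0,-13],
    [-340,0,-16],
    [-393,0,-18],
    [-446,0,-20],
    [-499,0,-22],
    [-550,0,-25],
    [-578,0,-26],
  ],
  jaw=[0.25,0.25,0.25,0.25,0.25,0.25,0.25,0.25,0.25,0.25,0.25,0.25],
)

```text
time: 30.95
tool_pos: [0.4049, -0.2666, 0.2029]
tcp_rot: [0.708, -0.707, 0.003, -0.001]
wrist_force: [0.9, -0.4, 0.1]
grip_width: 0.0701
```

>>> step_arm(
  angular=[
    [0,0,0],
    [0,0,0],
    [0,0,0],
  ],
  travel=[
    [0,0,0],
    [0,0,0],
    [0,0,0],
  ],
  jaw=[0.25,0.25,0.25],
)

```text
time: 31.32
tool_pos: [0.4062, -0.2637, 0.2043]
tcp_rot: [0.707, -0.707, -0.001, 0.001]
wrist_force: [0.2, 0.1, -0.5]
grip_width: 0.0697
```

```bash
python3 - <<'E'
from h import *
T=T_tool()
print(T[:3,3].round(4),"jaw",np.degrees(np.arctan2(T[1,0],T[0,0])).round(2), (T[:3,:3].T@(np.array([.4087,-.2646,.0677])-T[:3,3])*1000).round(1))
im,d,P=cam("wrist")
for n in ["cap_bottle"]:
    for pr,at,p in regs(n,"wrist",P)[:1]: q=p[p[:,2]>.12]; print(n,pr,np.median(q,0).round(3),rect(q))
E
```

```text
[ 0.4062 -0.2637  0.2043] jaw 0.11 [  2.6 136.6  -1. ]
cap_bottle 0.98 [ 0.409 -0.261  0.131] (409, -263, array([28., 28.]), 19.2)
```

>>> step_arm(
  angular=[
    [0,0,0],
    [0,0,0],
    [0,0,0],
    [0,0,0],
    [0,0,0],
    [0,0,0],
    [0,0,0],
    [0,0,0],
    [0,0,0],
    [0,0,0],
    [0,0,0],
  ],
  travel=[
    [2.6,30,-0.5],
    [2.6,80,-0.5],
    [2.6,115,-0.5],
    [2.6,130,-0.5],
    [2.6,134,-0.5],
    [2.6,134,-0.5],
    [2.6,134,-0.5],
    [2.6,134,-0.5],
    [2.6,134,-0.5],
    [2.6,134,-0.5],
    [2.6,134,-0.5],
  ],
  jaw=[0.25,0.25,0.25,0.25,0.25,0.25,0.25,0.6,0.6,0.6,0.6],
  force=20,
)

```text
time: 32.8
tool_pos: [0.4089, -0.2656, 0.071]
tcp_rot: [-0.707, 0.707, 0.0, 0.0]
wrist_force: [-1.1, 0.0, 3.8]
grip_width: 0.0519
```

>>> step_arm(
  angular=[
    [0,0,0],
    [0,0,0],
    [0,0,0],
    [0,0,0],
    [0,0,0],
    [0,0,0],
    [0,0,0],
    [0,0,0],
    [0,0,0],
    [0,0,0],
    [0,0,0],
    [0,0,0],
  ],
  travel=[
    [0,-25,0],
    [0,-70,0],
    [20,-90,30],
    [45,-90,75],
    [70,-90,120],
    [95,-90,165],
    [120,-90,207],
    [137,-90,237],
    [142.5,-90,244.5],
    [142.5,-90,244.5],
    [142.5,-60,244.5],
    [142.5,-25,244.5],
  ],
  jaw=[0.6,0.6,0.6,0.6,0.6,0.6,0.6,0.6,0.6,0.6,0.6,0.6],
)

```text
time: 34.3
tool_pos: [0.5515, -0.0224, 0.0957]
tcp_rot: [-0.707, 0.707, 0.0, 0.001]
wrist_force: [0.4, -1.0, -2.4]
grip_width: 0.0516
```

>>> step_arm(
  angular=[
    [0,0,0],
    [0,0,0],
    [0,0,0],
    [0,0,0],
    [0,0,0],
  ],
  travel=[
    [0,10,0],
    [0,17,0],
    [0,19.5,0],
    [0,20,0],
    [0,20,0],
  ],
  jaw=[0.6,0.6,0.6,0.6,0.6],
)

```text
time: 34.92
tool_pos: [0.5518, -0.0209, 0.0765]
tcp_rot: [-0.707, 0.707, 0.001, 0.0]
wrist_force: [0.3, 0.0, -2.6]
grip_width: 0.0517
```

>>> step_arm(
  angular=[
    [0,0,0],
    [0,0,0],
    [0,0,0],
    [0,0,0],
  ],
  travel=[
    [0,0.7,0],
    [0,1.3,0],
    [0,1.8,0],
    [0,1.8,0],
  ],
  jaw=[0.6,0.6,0.6,0.6],
)

```text
time: 35.42
tool_pos: [0.5516, -0.0209, 0.075]
tcp_rot: [-0.707, 0.707, 0.0, 0.0]
wrist_force: [-3.6, -0.1, 6.8]
grip_width: 0.0517
```

>>> step_arm(
  angular=[
    [0,0,0],
    [0,0,0],
    [0,0,0],
    [0,0,0],
    [0,0,0],
    [0,0,0],
    [0,0,0],
  ],
  travel=[
    [0,0,0],
    [0,0,0],
    [0,0,0],
    [0,-20,0],
    [0,-70,0],
    [0,-120,0],
    [0,-130,0],
  ],
  jaw=[0.4,0.25,0.25,0.25,0.25,0.25,0.25],
)

```text
time: 36.3
tool_pos: [0.554, -0.0211, 0.2103]
tcp_rot: [-0.707, 0.707, 0.003, 0.003]
wrist_force: [-0.1, -0.3, -0.5]
grip_width: 0.07
```

>>> step_arm(
  angular=[
    [0,0,0],
    [0,0,0],
    [0,0,0],
    [0,0,0],
    [0,0,0],
    [0,0,0],
    [0,0,0],
    [0,0,0],
    [0,0,0],
    [0,0,0],
    [0,0,0],
  ],
  travel=[
    [-10,0,-25],
    [-30,0,-75],
    [-50,0,-125],
    [-70,0,-175],
    [-90,0,-225],
    [-110,0,-275],
    [-125,0,-320],
    [-134,0,-343],
    [-134,0,-343],
    [-134,0,-343],
    [-134,0,-343],
  ],
  jaw=[0.25,0.25,0.25,0.25,0.25,0.25,0.25,0.25,0.25,0.25,0.25],
)

```text
time: 37.67
tool_pos: [0.4177, -0.3628, 0.2039]
tcp_rot: [0.707, -0.707, -0.0, 0.0]
wrist_force: [0.9, 0.3, 0.2]
grip_width: 0.0692
```

```bash
python3 - <<'E'
from h import *
T=T_tool()
print(T[:3,3].round(4),"jaw",np.degrees(np.arctan2(T[1,0],T[0,0])).round(2), (T[:3,:3].T@(np.array([.4178,-.364,.071])-T[:3,3])*1000).round(1))
im,d,P=cam("wrist")
for n in ["pump_bottle"]:
    for pr,at,p in regs(n,"wrist",P)[:1]: q=p[p[:,2]>.12]; print(n,pr,np.median(q,0).round(3),rect(q)); q=p[(p[:,2]>.02)&(p[:,2]<.09)]; print(circ(q,.026))
im,d,P=cam("side")
for n in ["cap_bottle"]:
    for pr,at,p in regs(n,"side",P)[:1]: q=p[(p[:,2]>.02)&(p[:,2]<.09)]; print(n,pr,circ(q,.026),p[:,2].max())
E
```

```text
[ 0.4177 -0.3628  0.2039] jaw 0.08 [ 1.000e-01  1.329e+02 -1.300e+00]
pump_bottle 0.84 [ 0.416 -0.36   0.137] (414, -363, array([38., 26.]), 7.3)
(array([ 0.4189, -0.3641]), np.float64(0.0002))
cap_bottle 0.63 (array([ 0.5481, -0.0211]), np.float64(0.0016)) 0.13977252873331447
```

>>> step_arm(
  angular=[
    [0,0,0],
    [0,0,0],
    [0,0,0],
    [0,0,0],
    [0,0,0],
    [0,0,0],
    [0,0,0],
    [0,0,0],
    [0,0,0],
    [0,0,0],
    [0,0,0],
  ],
  travel=[
    [0.5,30,-1],
    [0.5,80,-1],
    [0.5,115,-1],
    [0.5,129,-1],
    [0.5,133,-1],
    [0.5,133,-1],
    [0.5,133,-1],
    [0.5,133,-1],
    [0.5,133,-1],
    [0.5,133,-1],
    [0.5,133,-1],
  ],
  jaw=[0.25,0.25,0.25,0.25,0.25,0.25,0.25,0.6,0.6,0.6,0.6],
)

```text
time: 39.25
tool_pos: [0.4181, -0.3651, 0.0713]
tcp_rot: [-0.707, 0.707, 0.0, 0.0]
wrist_force: [0.5, -0.8, 2.4]
grip_width: 0.0517
```

>>> step_arm(
  angular=[
    [0,0,0],
    [0,0,0],
    [0,0,0],
    [0,0,0],
    [0,0,0],
    [0,0,0],
    [0,0,0],
    [0,0,0],
    [0,0,0],
    [0,0,0],
    [0,0,0],
    [0,0,0],
  ],
  travel=[
    [0,-25,0],
    [0,-70,0],
    [15,-95,30],
    [38,-95,78],
    [60,-95,125],
    [83,-95,172],
    [105,-95,215],
    [119,-95,246],
    [124,-95,255.5],
    [124,-90,255.5],
    [124,-60,255.5],
    [124,-25,255.5],
  ],
  jaw=[0.6,0.6,0.6,0.6,0.6,0.6,0.6,0.6,0.6,0.6,0.6,0.6],
)

```text
time: 40.75
tool_pos: [0.5416, -0.1111, 0.0953]
tcp_rot: [-0.707, 0.707, -0.0, 0.001]
wrist_force: [0.7, -0.2, -2.5]
grip_width: 0.0516
```

>>> step_arm(
  angular=[
    [0,0,0],
    [0,0,0],
    [0,0,0],
    [0,0,0],
    [0,0,0],
  ],
  travel=[
    [0,10,0],
    [0,17,0],
    [0,19.5,0],
    [0,20.3,0],
    [0,20.3,0],
  ],
  jaw=[0.6,0.6,0.6,0.6,0.6],
)

```text
time: 41.38
tool_pos: [0.5423, -0.1095, 0.0764]
tcp_rot: [-0.707, 0.707, 0.001, 0.0]
wrist_force: [0.4, -0.1, -2.5]
grip_width: 0.0517
```

>>> step_arm(
  angular=[
    [0,0,0],
    [0,0,0],
    [0,0,0],
  ],
  travel=[
    [0,0.5,0],
    [0,0.9,0],
    [0,0.9,0],
  ],
  jaw=[0.6,0.6,0.6],
)

```text
time: 41.75
tool_pos: [0.5421, -0.1094, 0.0753]
tcp_rot: [-0.707, 0.707, 0.0, 0.0]
wrist_force: [-0.9, 0.5, 2.9]
grip_width: 0.0515
```

Contact at the expected height. Release, rise and check everything.

>>> step_arm(
  angular=[
    [0,0,0],
    [0,0,0],
    [0,0,0],
    [0,0,0],
    [0,0,0],
    [0,0,0],
    [0,0,0],
    [0,0,0],
    [0,0,0],
    [0,0,0],
    [0,0,0],
  ],
  travel=[
    [0,0,0],
    [0,0,0],
    [0,0,0],
    [0,-20,0],
    [0,-70,0],
    [0,-120,0],
    [0,-150,0],
    [-40,-150,-40],
    [-80,-150,-80],
    [-80,-150,-80],
    [-80,-150,-80],
  ],
  jaw=[0.4,0.25,0.25,0.25,0.25,0.25,0.25,0.25,0.25,0.25,0.25],
)

```text
time: 43.12
tool_pos: [0.4621, -0.1895, 0.226]
tcp_rot: [-0.707, 0.707, 0.0, 0.001]
wrist_force: [0.0, 0.7, -0.2]
grip_width: 0.0694
```

```bash
python3 - <<'E'
from h import *
ims=[]
for c in ("scene","side","wrist"):
    im,d,P=cam(c); ims.append(im)
    for n in ["pump_bottle","cap_bottle","blue_dish","green_dish","charged_pack","empty_pack","pen_cup"]:
        for pr,at,p in regs(n,c,P)[:1]:
            if len(p)<20: continue
            e=""
            if "bottle" in n:
                q=p[(p[:,2]>.02)&(p[:,2]<.09)]; e=circ(q,.026) if len(q)>30 else ""
            if "dish" in n: q=p[p[:,2]>.0065]; e=circ(q[q[:,2]<.013],.0395)
            if "pack" in n: q=p[p[:,2]>np.percentile(p[:,2],97)-.008]; e=rect(q),np.median(q[:,2]).round(4)
            print(c,n,round(pr,2),np.array(at).astype(int),e,np.percentile(p,97,0).round(3)[2])
save(cv2.resize(np.hstack([ims[0],ims[2]]),(800,250)),"f.png"); save(ims[1],"fs.png")
print(r.observe()["time"])
E
```

```text
scene pump_bottle 0.58 [231 281] (array([ 0.5435, -0.1092]), np.float64(0.0007)) 0.143
scene cap_bottle 0.59 [218 319] (array([ 0.5521, -0.0195]), np.float64(0.0007)) 0.137
scene blue_dish 0.55 [259 284] (array([ 0.5405, -0.1085]), np.float64(0.0042)) 0.018
scene green_dish 0.87 [249 320] (array([ 0.5508, -0.0201]), np.float64(0.0046)) 0.012
scene charged_pack 0.84 [217 437] ((633, 215, array([36., 93.]), 85.0), np.float64(0.0665)) 0.069
scene empty_pack 0.71 [145 415] ((426, 312, array([37., 97.]), 87.4), np.float64(0.0786)) 0.081
scene pen_cup 0.8 [309 200]  0.141
side pump_bottle 0.82 [170 302] (array([ 0.5053, -0.0747]), np.float64(0.004)) 0.144
side cap_bottle 0.71 [193 294] (array([ 0.5483, -0.0212]), np.float64(0.0018)) 0.137
side blue_dish 0.56 [196 313] (array([ 0.5437, -0.1083]), np.float64(0.0039)) 0.012
side green_dish 0.74 [212 291] (array([ 0.548 , -0.0227]), np.float64(0.004)) 0.013
side charged_pack 0.77 [241 242] ((627, 218, array([38., 95.]), 84.8), np.float64(0.0658)) 0.068
side empty_pack 0.75 [271 323] ((423, 314, array([39., 91.]), 85.2), np.float64(0.0769)) 0.079
side pen_cup 0.68 [144 281]  0.133
wrist pump_bottle 0.75 [114 391] (array([ 0.5428, -0.1086]), np.float64(0.0002)) 0.142
wrist cap_bottle 0.72 [ 25 402] (array([ 0.5517, -0.0192]), np.float64(0.0003)) 0.136
wrist blue_dish 0.83 [112 358] (array([ 0.5432, -0.1092]), np.float64(0.0028)) 0.01
wrist green_dish 0.58 [ 55 371] (array([ 0.5524, -0.0202]), np.float64(0.0025)) 0.011
wrist pen_cup 0.56 [248 439]  0.095
44.325
```

View pics/f.png

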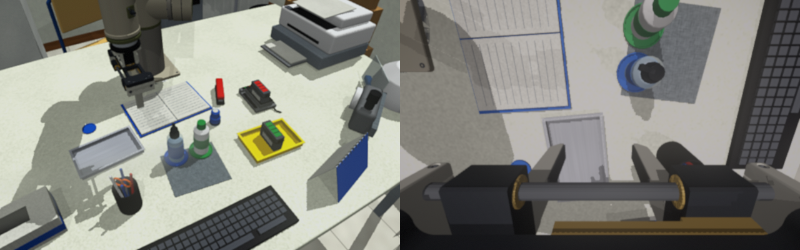

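View pics/fs.png

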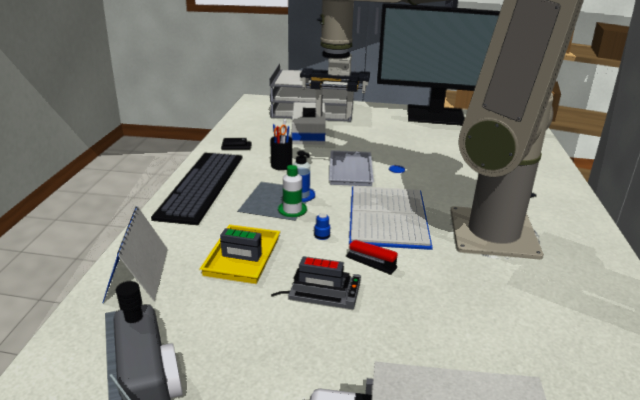

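The final views show the pump bottle on the blue dish (side (303,175)) and the green-capped one on the green dish (292,190). The green-gauge pack stands in the yellow tray (242,243), the red-gauge pack is in the charger (322,270), the cup is upright (281,150), and the gripper is clear.

```bash
python3 -c "
from bench import r
print(r.job_done())"
```

```text
the job is handed in; nothing more can be done
None
```

I did the battery swap in the order you asked and handed it in; the last clock reading was about 44 s. Both bottles went to the steel tray first. Then the charged pack went to the yellow tray and the spent pack into the charger. Last, each bottle went back on its own dish. I lowered every item until it touched before releasing it, and the force readings never exceeded 9 N.

The last checks from the three cameras agreed with each other:
- **Bottles:** each is upright and within about 1 mm of its dish centre in the wrist view.
- **Spent pack:** it sits flat in the bay, its top at 76.2 mm along its length (76 mm is home). I did not press it down again after release.
- **Charged pack:** it stands upright in the yellow tray, its top at about 66 mm.
- **Pen cup:** it is still standing, and the gripper is clear of everything.

One measurement disagreed. The side camera's fit of the pump bottle was about 50 mm off with a large residual, because the cap bottle partly hides it from that side. The scene and wrist cameras both put it on the dish, so I trusted those.

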